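# Seat the splined key in the music box and hold it down

### The arm

A 7-joint arm with a two-finger parallel gripper is mounted at the origin on the work surface. World frame = base frame: x ahead of the robot, y to its left, z up, the work surface at z = 0. Lengths are in mm, angles in rad, forces in N, time in s.
With the tool pointing down it reaches from about 425 to 875 mm from the base axis. Payload 9.9 kg.
Tool frame: the origin (TCP) lies midway between the tips of the shut fingers; the grasp point (between the pads) lies 19 mm behind it; z points along the fingers, y is the direction in which the jaws open and shut (so a half turn about z gives the same grasp; the last joint's range is limited). The gripper opens to 85 mm and grips with 20 to 120 N. Pads are 22 mm wide; open, the fingers measure 114 mm over their backs; the gripper's body (76 mm by 85 mm) begins 54 mm behind the grasp point. The pads swing forward as they close: fully open they stand 13 mm farther back than shut.
Start: joints at [1.243, 0.576, 0.025, 1.437, -0.015, 1.129, -0.057], TCP at [162.944, -655.041, 231.289] pointing down, gripper open.
Joint ranges: [-2.76, 2.76], [-0.34, 2.15], [-1.52, 1.57], [0.19, 2.46], [-1.09, 4.23], [0.17, 1.99], [-2.82, 2.82]. Speed limits (rad/s): [2.22, 2.22, 3.01, 3.01, 3.14, 3.14, 3.14].

### API

Orientations are given as [roll, pitch, yaw] about the fixed x, y, z axes, in that order (R = Rz(yaw) Ry(pitch) Rx(roll)).
In Python, from plant import bot gives the robot as it stands. The module is installed in compiled form; this text tells all that it offers.
- The arm moves only by the tool step_arm, never from a script. Its argument "plan" is a list of rows, each a list of 2 entries, a list of its own where there are three numbers: the shift along the tool's x, y, z in mm, then the turn about the tool's z in degrees. In form: [[[x, y, z], turn], ...]. A call has 1 to 5 rows; each row is the pose to reach, as a shift and turn from the pose commanded when the call began, along the tool's axes at that moment; what a row does not reach only later rows make up. A row lasts 1/10 s, in which the tool goes at most 50 mm and 8.59 degrees, less where a joint would pass 70% of its speed; a pose out of reach is approached as far as the arm can. A call with a gripper value outside its range is refused whole. "claw" is the opening, from -1 (shut) to 1 (fully open), so that 0 is half open, set as the call begins (left out, the last holds). The fingers move at their own pace and stop on an object; "newtons" is the grip in N (left out, the last holds). Time passes only in rows, so rows that repeat a pose let the fingers close. It gives the time, the measured TCP pose, the force and the opening at its end, in the units of the state.
- bot.state(): the state, without advancing time (a new reading comes with each control period).
- bot.snapshot(name): name is "scene" or "top"; returns a dict with "image" (420x560x3 uint8, blue, green, red), "fx", "fy", "cx", "cy" (pixels), "cam_to_world" (4x4, takes a point from camera to world coordinates). Camera axes: x right, y down, z forward; pixel columns grow to the right and rows downward; lengths in mm; the calibration is good to about 2 mm. A picture is of the moment at which its call begins. There is no depth.
- bot.sign_off(): hands the job in, once; it reports no verdict.
The state is a dict: "time_s": time; "q": joint angles; "dq": joint speeds; "joint_torque": joint torques, N m; "ee_pos": TCP position; "ee_rot": TCP orientation; "wrist_force": force on the tool from outside, world axes, zero at the start; "ft_torque": the same for the moment, N m; "grip_width": finger opening in mm.
Only numpy, scipy, OpenCV 4.12 (cv2) and the standard library are available. Lean on these libraries where they do the work, as an engineer would, in place of code of your own. Each camera call takes 0.05 s, during which the arm holds its last target.

### The job

Make the music box play: lift the steel key out of its wooden stand, turn it until its four fins line up with the crossed slots in the hub on top of the box, slide it fully home until its flange sits on the hub, and keep pressing it down against the spring inside, because the tune plays only while the key is held down. Finish while still holding the key pressed down in the hub; leave the other things on the table where they are.

Things in the scene. Friction and masses are not known exactly. Their poses are not given: they have to be found in the camera images.
- key_grip (a point): Centre of the steel key's handle (key 100 g, upright in the stand at the start). Handle: upright plate 44 mm wide along x, 14 thick along y, 30 high, so 15 mm above and below this point. Below it a round neck, 12 mm dia, 12 long, then a round flange, 40 mm dia, 6 thick, its underside 33 mm below this point. z up. Looks the same after a half turn.
- key_tip (a point): Centre of the lower end of the key's stem, 57 mm straight below the handle's centre, same axes. The stem reaches 24 mm below the flange: four equal fins in a cross along the key's x and y, each 6 mm thick, 28 mm from tip to opposite tip, lower edges rounded (3 mm). The stem is alike after each quarter turn.
- socket (a point): Centre of the hub's top face, 74 mm above the table, z up. Hub: aluminium cylinder, 64 mm dia, 32 high, on top of the music box, cut by two crossed slots 8.6 mm wide along this point's x and y, open at their ends; fins fit at any quarter turn. Random start angle; turns on its upright axis only stiffly (0.12 N m). With the key home the handle's centre is 33 mm above this point.
- plunger (a joint): Black spring plunger at the bottom of the slots, in m: 0 = up, grows as pressed down. When up its face is 16 mm below the hub's top, so the key's stem meets it with 8 mm to go and presses it to 0.008 when fully home. The spring takes about 1.6 N at first, 8 N at 0.008, and pushes the key up again if it is let go.
- music_box: Flat wooden box, 130 x 130 mm, 42 mm high, fixed to the table; origin at the centre of its underside, x and y along its sides, z up. It carries the hub on the middle of its top.
- stand: Dark wooden ring, 60 mm outer dia, 30 mm high, fixed to the table, with a round hole of 31 mm in which the key's stem stands, the key's flange resting on the ring's top; origin at the centre of its underside.
- remote: Bystander: black remote control, 170 x 44 x 18 mm, lying flat, long side along its x; origin at the centre of its underside.
- book: Bystander: small closed notebook, 105 x 75 x 16 mm, lying flat, long side along its x; origin at the centre of its underside.
- case: Bystander: grey spectacles case, 60 x 155 x 36 mm, long side along its y; origin at the centre of its underside.
- mug: Bystander: white mug, 80 mm dia, 85 mm high, handle at its +y; origin at the centre of its underside.
Things that resemble listed ones, but are neither listed nor needed, are in the scene too. What is shaped like the part that bears key_grip but red is not meant.

How it is judged:
By the outcome, as a careful person would: the job done as asked, in the order asked, and still so for the second after the job is handed in, while the arm keeps its last pose, push and grip.
It also fails if it takes over 42 s, if anything falls off the work surface, if the arm or the gripper's body presses on something with over 40 N, if the wrist force passes 120 N, or if a joint passes its speed limit or range.

## Working session

There is one attempt and no reset: what is moved stays moved. The work goes in short steps, Python scripts to look and compute and a tool call to move; the robot and the scene stay as the last step left them, time stands still between calls to the robot, and variables do not carry over. Pictures are saved under pics/ and viewed, and the job is handed in when it is done.

Besides the shell and the picture viewer there is one more tool, called after "Request:" as name([rows], argument=value, ...), one row to a line, values as JSON. step_arm: Moves the arm, as the interface text tells. Its arguments: {"type":"object","properties":{"plan":{"type":"array","items":{"type":"array"}},"claw":{"type":"number"},"newtons":{"type":"number"}},"required":["plan"]}

```bash
mkdir -p pics
cat > h.py <<'E'
import numpy as np, cv2, pickle
from plant import bot
def snap(n,tag):
    s=bot.snapshot(n); pickle.dump(s,open(f'pics/{tag}.pkl','wb')); cv2.imwrite(f'pics/{tag}.png',s['image']); return s
def load(tag): return pickle.load(open(f'pics/{tag}.pkl','rb'))
def ray(s,u,v):
    M=np.array(s['cam_to_world']); d=M[:3,:3]@np.array([(u-s['cx'])/s['fx'],(v-s['cy'])/s['fy'],1]); return M[:3,3],d
def onz(s,u,v,z):
    o,d=ray(s,u,v); return o+d*(z-o[2])/d[2]
def proj(s,p):
    M=np.linalg.inv(np.array(s['cam_to_world'])); c=M[:3,:3]@np.array(p)+M[:3,3]
    return s['cx']+s['fx']*c[0]/c[2], s['cy']+s['fy']*c[1]/c[2]
E
python3 - <<'E'
from h import *
for n in('scene','top'):
    s=snap(n,n+'0'); print(n,s['fx'],np.round(s['cam_to_world'],3).tolist())
print(bot.state())
E
```

```text
scene 436.0236810570986 [[-0.688, 0.371, -0.623, 1200.081], [0.725, 0.375, -0.578, 571.16], [0.019, -0.85, -0.527, 635.242], [0.0, 0.0, 0.0, 1.0]]
top 435.5676012928978 [[-0.018, -0.991, 0.132, 435.781], [-1.0, 0.015, -0.023, 0.207], [0.02, -0.132, -0.991, 1004.012], [0.0, 0.0, 0.0, 1.0]]
{'time_s': 0.1, 'q': array([ 1.24319318,  0.57642513,  0.02484654,  1.43776442, -0.01501388,
        1.12898205, -0.05652714]), 'dq': array([ 9.50561074e-04, -1.89807539e-03,  7.47780377e-05, -3.18436301e-03,
       -5.97511263e-04, -3.14268069e-03,  1.03635665e-03]), 'joint_torque': array([ 6.03879540e-03, -7.67304468e+01,  2.25787148e+00, -2.86607033e+01,
        1.58925634e-02,  8.52618628e-03, -7.89514979e-05]), 'ee_pos': array([ 162.86729427, -654.67764628,  230.56527945]), 'ee_rot': array([-3.14019927e+00,  5.67973165e-05,  2.43804098e-01]), 'wrist_force': array([0.23106583, 0.90880559, 0.0785722 ]), 'ft_torque': array([-0.04038986,  0.03589566, -0.00981927]), 'grip_width': 85.09730872105634}
```

View pics/scene0.png

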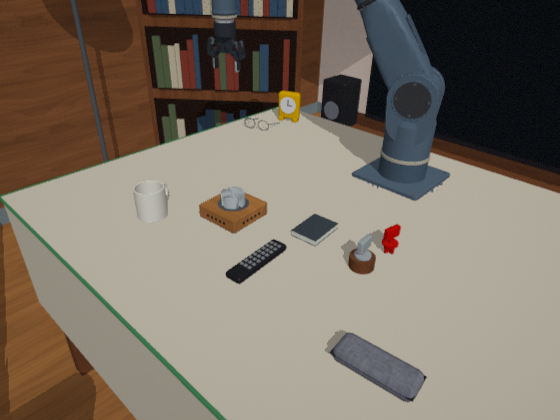

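View pics/top0.png

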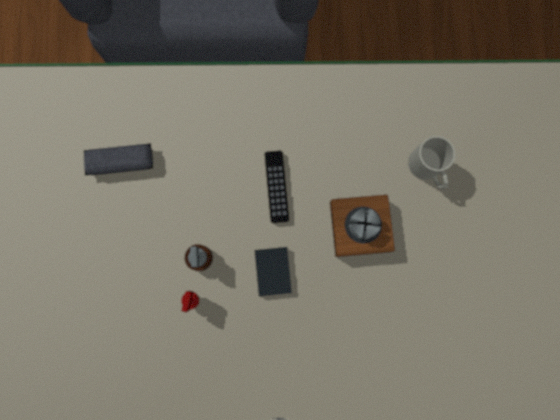

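The steel key stands in the brown ring at top (198,257) / scene (362,255). The red lookalike at top (189,301) / scene (391,238) isn't meant. The hub is on the box at top (364,224) / scene (233,199). I'll enlarge these to confirm.

Run:
```python
from h import *
t=load('top0')['image'];s=load('scene0')['image']
def c(im,u,v,r=25): return cv2.resize(im[v-r:v+r,u-r:u+r],(390,290) if 0 else (300,300),interpolation=cv2.INTER_CUBIC)
o=np.vstack([np.hstack([c(t,198,257),c(t,364,224,32)]),np.hstack([c(s,365,250),c(s,233,203,32)])])
o=np.clip(o.astype(float)*1.4,0,255).astype(np.uint8)
cv2.imwrite('pics/crop0.png',o)
```

```text
(no output)
```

View pics/crop0.png

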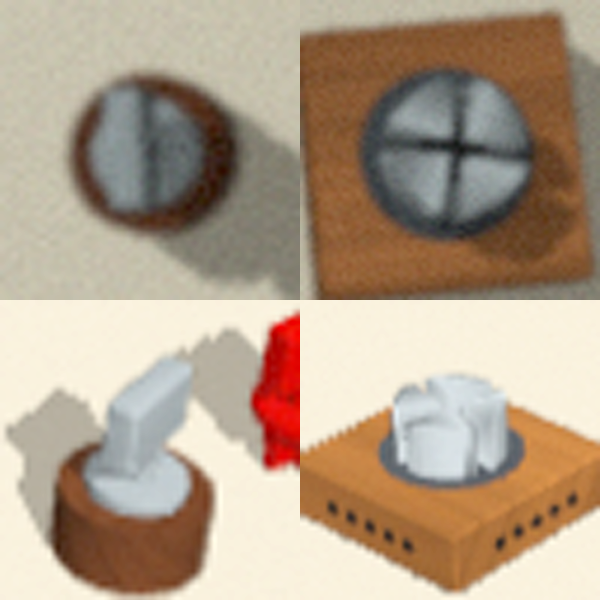

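The crop confirms it: a steel plate handle on a round flange in the brown ring, and a hub with two crossed slots. Now I'll measure both.

Run:
```python
from h import *
T=load('top0');S=load('scene0')
def big(im,u,v,r,k=12): 
    return cv2.resize(im[v-r:v+r,u-r:u+r],None,fx=k,fy=k,interpolation=cv2.INTER_CUBIC)
for tag,s,u,v,r in(('kt',T,198,257,20),('ht',T,364,224,24),('ks',S,365,250,25),('hs',S,233,203,24)):
    b=big(s['image'],u,v,r); b=np.clip(b*1.4,0,255).astype(np.uint8)
    k=12
    for i in range(0,2*r,5):
        cv2.line(b,(i*k,0),(i*k,6),(0,0,255),1);cv2.putText(b,str(u-r+i),(i*k,16),0,.35,(0,0,255))
        cv2.putText(b,str(v-r+i),(0,i*k+4),0,.35,(0,0,255))
    cv2.imwrite(f'pics/b_{tag}.png',b)
# masks
hsv=cv2.cvtColor(T['image'],cv2.COLOR_BGR2HSV)
def blob(m,near,r):
    mm=np.zeros_like(m); cv2.circle(mm,near,r,255,-1); m=m&mm
    c,_=cv2.findContours(m,cv2.RETR_EXTERNAL,cv2.CHAIN_APPROX_NONE); return max(c,key=cv2.contourArea)
print(hsv[257,185:215].tolist()); print(hsv[232,343:386].tolist())
```

```text
[[8, 83, 74], [11, 130, 63], [11, 69, 63], [60, 3, 84], [90, 15, 102], [93, 24, 106], [90, 13, 102], [87, 24, 106], [94, 19, 105], [90, 10, 101], [97, 23, 101], [90, 12, 82], [105, 18, 58], [60, 5, 49], [83, 34, 60], [80, 22, 70], [95, 21, 73], [105, 19, 79], [90, 11, 71], [101, 28, 74], [80, 11, 69], [165, 18, 58], [20, 89, 43], [14, 153, 45], [10, 224, 41], [12, 168, 38], [10, 147, 40], [12, 58, 57], [23, 40, 76], [27, 30, 84]]
[[13, 157, 109], [14, 153, 108], [12, 140, 95], [11, 101, 76], [4, 31, 58], [110, 30, 51], [90, 33, 47], [114, 24, 54], [99, 27, 67], [105, 21, 74], [85, 19, 79], [96, 15, 83], [78, 14, 93], [96, 13, 101], [101, 19, 110], [90, 13, 114], [99, 21, 119], [96, 21, 119], [93, 19, 119], [81, 17, 105], [103, 22, 81], [83, 16, 62], [90, 18, 72], [98, 11, 91], [85, 15, 105], [93, 26, 106], [96, 23, 112], [95, 14, 110], [100, 21, 111], [86, 18, 111], [83, 18, 113], [97, 21, 109], [94, 18, 100], [90, 18, 98], [95, 19, 81], [111, 30, 60], [20, 35, 44], [14, 104, 49], [13, 157, 65], [13, 155, 74], [11, 166, 72], [13, 148, 81], [15, 169, 77]]
```

View pics/b_kt.png

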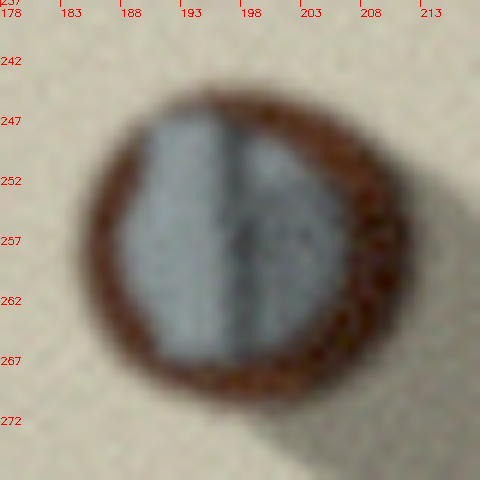

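View pics/b_ht.png

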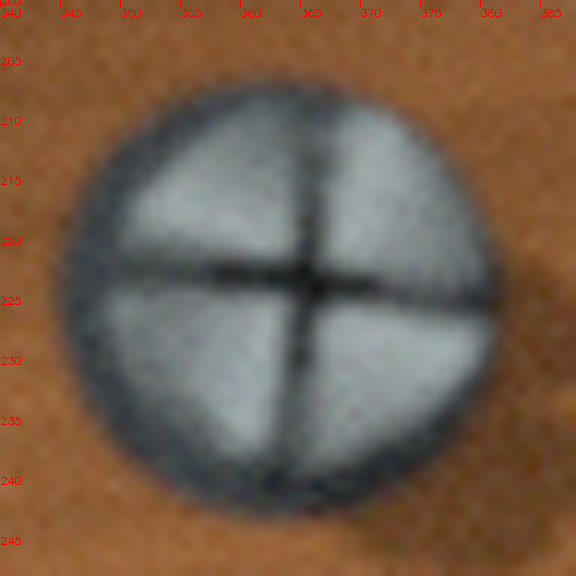

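View pics/b_ks.png

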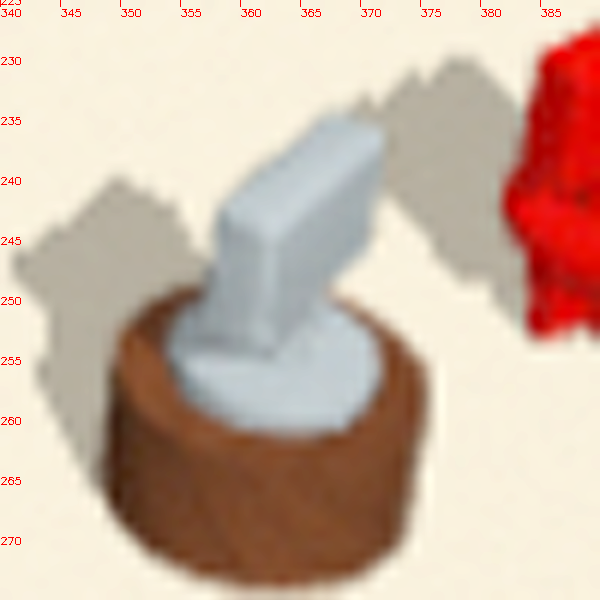

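View pics/b_hs.png

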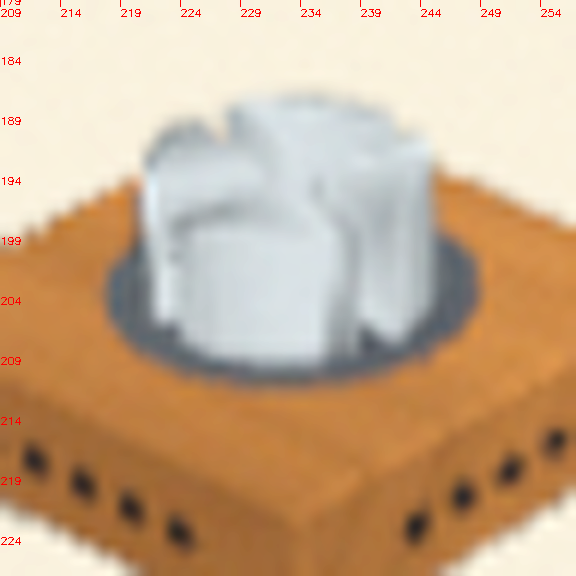

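Run:
```python
from h import *
T=load('top0');S=load('scene0')
f=lambda u,r,x:u-r+(x+.5)/12-.5
def P(s,u,v,r,x,y,z): return onz(s,f(u,r,x),f(v,r,y),z)[:2]
# scene plate top corners
c=[P(S,365,250,25,x,y,78) for x,y in((218,210),(277,241),(384,131),(335,112))]
print('scene corners',np.round(c,1).tolist(),'ctr',np.mean(c,0),'ang',np.degrees(np.arctan2(*(c[2]-c[1])[::-1])),np.degrees(np.arctan2(*(c[3]-c[0])[::-1])))
c=[P(T,198,257,20,x,y,78) for x,y in((141,114),(220,114),(217,361),(141,361))]
print('top corners',np.round(c,1).tolist(),'ctr',np.mean(c,0))
# ring outlines top view z=30
hsv=cv2.cvtColor(T['image'],cv2.COLOR_BGR2HSV)
def circ(p):
    p=np.array(p);A=np.c_[2*p,np.ones(len(p))];x=np.linalg.lstsq(A,(p**2).sum(1),rcond=None)[0];return x[:2],np.sqrt(x[2]+x[:2]@x[:2])
# ring top edge by hand (crop): left/top/bottom
pts=[(80,240),(95,175),(125,130),(170,95),(90,300),(120,355),(170,395)]
print('ring top',circ([P(T,198,257,20,x,y,30) for x,y in pts]))
# ring bottom/outer in scene: top rim front edge z=30
# hub top: light outline in top view
pts=[(340,95),(400,110),(440,150),(475,210),(490,270),(488,330),(470,375),(430,420),(370,458),(310,475)]
print('hub top',circ([P(T,364,224,24,x,y,74) for x,y in pts]))
pts=[(65,270),(75,200),(110,140),(170,95),(70,340),(100,410),(160,470),(220,505),(290,515)]
print('hub base',circ([P(T,364,224,24,x,y,42) for x,y in pts]))
print('slot cross',P(T,364,224,24,305,283,74))
A=P(T,364,224,24,140,268,74);B=P(T,364,224,24,480,299,74);print('slotH',np.degrees(np.arctan2(*(B-A)[::-1])))
A=P(T,364,224,24,318,130,74);B=P(T,364,224,24,290,430,74);print('slotV',np.degrees(np.arctan2(*(B-A)[::-1])))
# scene hub rim: top outline
pts=[(145,165),(165,135),(195,118),(250,100),(310,94),(360,100),(395,122),(430,150)]
print('hub scene',circ([P(S,233,203,24,x,y,74) for x,y in pts]))
# flange scene (z=36)
pts=[(170,365),(190,400),(230,425),(290,437),(345,420),(375,385),(382,355),(365,325)]
print('flange scene',circ([P(S,365,250,25,x,y,36) for x,y in pts]))
```

```text
scene corners [[505.9, 170.6], [506.3, 183.8], [462.6, 178.2], [463.9, 168.1]] ctr [484.68529666 175.19502456] ang -172.6744127715312 -176.58815352889178
top corners [[500.4, 180.7], [500.2, 166.8], [456.8, 166.9], [457.1, 180.2]] ctr [478.62622885 173.64631503]
ring top (array([479.78423979, 169.53488576]), np.float64(31.428386917159965))
hub top (array([ 544.97888019, -194.26192034]), np.float64(35.13943280140961))
hub base (array([ 546.92349542, -199.47589325]), np.float64(42.52698203741966))
slot cross [ 543.95386405 -195.61654183]
slotH -96.11948908450552
slotV 172.2685524734169
hub scene (array([ 547.23420251, -195.35035318]), np.float64(30.707946143405525))
flange scene (array([487.29685025, 176.31377381]), np.float64(21.258129607061125))
```

```bash
cat >> h.py <<'E'
def go(x,y,z,yaw=None):
    st=bot.state(); p=st['ee_pos']; w=st['ee_rot'][2]; c,s=np.cos(w),np.sin(w)
    d=np.array([x,y,z])-p
    print('t',round(st['time_s'],2),'pos',np.round(p,1),'rot',np.round(np.degrees(st['ee_rot']),2),'F',np.round(st['wrist_force'],1),'w',round(st['grip_width'],1))
    print('shift',np.round([c*d[0]+s*d[1], s*d[0]-c*d[1], -d[2]],1),'turn',None if yaw is None else round(np.degrees(w)-yaw,2), 'q',np.round(st['q'],2))
E
python3 -c "
from h import *
go(545,-195,231,2.5)"
```

```text
t 0.1 pos [ 162.9 -654.7  230.6] rot [-179.92    0.     13.97] F [0.2 0.9 0.1] w 85.1
shift [ 4.818e+02 -3.538e+02 -4.000e-01] turn 11.47 q [ 1.24  0.58  0.02  1.44 -0.02  1.13 -0.06]
```

Request:
step_arm([
  [[40,-30,0],2],
  [[80,-60,0],4],
  [[120,-90,0],6],
  [[160,-120,0],9],
  [[200,-148,0],11.5],
], claw=1)

```text
time_s: 0.6
ee_pos: [322.1, -461.2, 231.1]
ee_rot: [-3.141, 0.0, 0.041]
wrist_force: [0.9, -0.5, 0.0]
grip_width: 85.7
```

```bash
python3 -c "
from h import *
go(545,-195,231,2.5)"
```

```text
t 0.6 pos [ 322.1 -461.2  231.1] rot [-1.7997e+02  1.0000e-02  2.3400e+00] F [ 0.9 -0.5  0. ] w 85.7
shift [ 2.336e+02 -2.568e+02  1.000e-01] turn -0.16 q [ 0.84  0.41  0.05  1.74 -0.02  0.99 -0.63]
```

Request:
step_arm([
  [[32,-36,0],0],
  [[64,-72,0],0],
  [[96,-108,0],0],
  [[128,-144,0],0],
  [[160,-180,0],0],
])

```text
time_s: 1.1
ee_pos: [474.2, -274.7, 231.2]
ee_rot: [-3.141, 0.0, 0.043]
wrist_force: [0.5, -1.1, -0.8]
grip_width: 85.5
```

```bash
python3 -c "
from h import *
go(482,174,231,2.5)"
```

```text
t 1.1 pos [ 474.2 -274.7  231.2] rot [-1.7999e+02  2.0000e-02  2.4600e+00] F [ 0.5 -1.1 -0.8] w 85.5
shift [ 2.710e+01 -4.479e+02  2.000e-01] turn -0.04 q [ 0.44  0.39  0.    1.78 -0.    0.98 -1.09]
```

Request:
step_arm([
  [[3,-45,0],0],
  [[6,-90,0],0],
  [[9,-135,0],0],
  [[12,-180,0],0],
  [[15,-225,0],0],
])

```text
time_s: 1.6
ee_pos: [478.3, -49.2, 231.2]
ee_rot: [-3.142, 0.0, 0.043]
wrist_force: [1.3, 0.1, -1.2]
grip_width: 85.4
```

Request:
step_arm([
  [[3,-45,0],0],
  [[6,-90,0],0],
  [[9,-135,20],0],
  [[12,-180,50],0],
  [[12,-222,80],0],
])

```text
time_s: 2.1
ee_pos: [481.5, 168.6, 154.1]
ee_rot: [-3.141, -0.001, 0.043]
wrist_force: [1.1, -0.4, 0.2]
grip_width: 85.7
```

```bash
python3 -c "
from h import *
go(482,174,140,2.5)
snap('scene','s1');snap('top','t1')"
```

```text
t 2.1 pos [481.5 168.6 154.1] rot [-1.7996e+02 -8.0000e-02  2.4700e+00] F [ 1.1 -0.4  0.2] w 85.7
shift [ 0.7 -5.4 14.1] turn -0.03 q [-0.33  0.42 -0.13  1.97  0.08  0.75 -2.04]
```

View pics/s1.png

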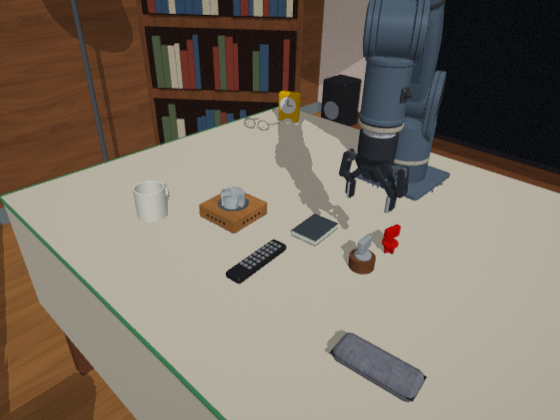

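View pics/t1.png

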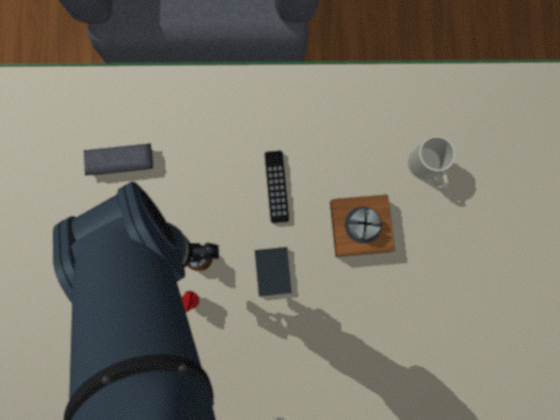

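Run:
```python
from h import *
S=load('s1');T=load('t1')
p=bot.state()['ee_pos']
for sg in(1,-1):
  for w in (42.5,57): print(sg,w,np.round(proj(S,p+[0,sg*w,13]),1),np.round(proj(T,p+[0,sg*w,13]),1))
for s,u,v,n in((S,375,200,'s'),(T,205,250,'t')):
    b=cv2.resize(s['image'][v-40:v+40,u-50:u+50],None,fx=7,fy=7,interpolation=cv2.INTER_CUBIC); cv2.imwrite(f'pics/f1{n}.png',np.clip(b*1.8,0,255).astype(np.uint8))
```

```text
1 42.5 [387.9 211.5] [162.3 254.8]
1 57 [394.1 214.2] [154.7 254.9]
-1 42.5 [354. 197.] [207. 254.]
-1 57 [348.6 194.7] [214.5 253.9]
```

View pics/f1s.png

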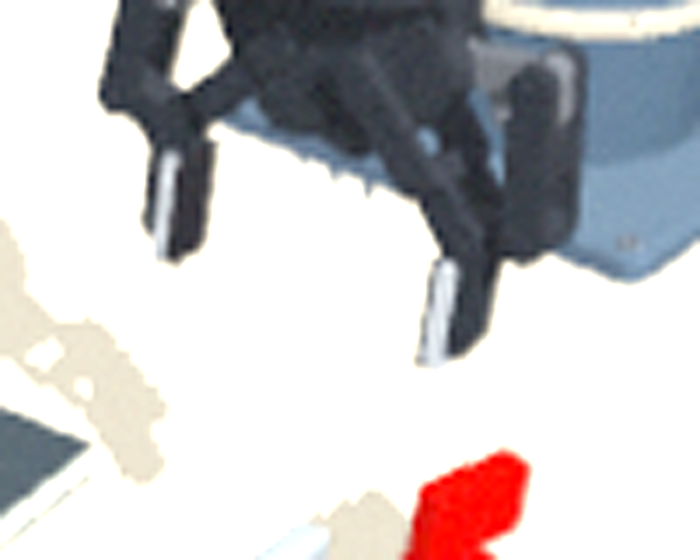

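View pics/f1t.png

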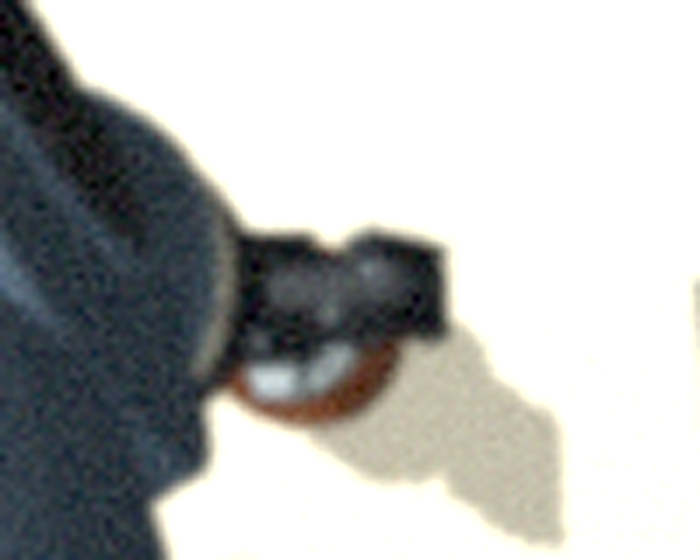

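Request:
step_arm([
  [[2,-5,30],0],
  [[2,-5.5,60],0],
  [[2,-5.5,85],0],
  [[2,-5.5,100],0],
  [[2,-5.5,105],0],
])

```text
time_s: 2.7
ee_pos: [482.1, 171.4, 48.1]
ee_rot: [3.14, 0.003, 0.043]
wrist_force: [-0.1, -0.2, 0.9]
grip_width: 85.2
```

Request:
step_arm([
  [[0,0,0],0],
  [[0,0,0],0],
])

```text
time_s: 2.9
ee_pos: [483.5, 172.2, 50.4]
ee_rot: [-3.141, -0.001, 0.043]
wrist_force: [0.2, -0.7, -0.0]
grip_width: 85.0
```

Run:
```python
from h import *
go(483,174,46,2.5)
S=snap('scene','s2');u,v=370,235
b=cv2.resize(S['image'][v-45:v+45,u-50:u+50],None,fx=6.5,fy=6.5,interpolation=cv2.INTER_CUBIC); cv2.imwrite('pics/f2.png',np.clip(b*1.3,0,255).astype(np.uint8))
```

```text
t 2.9 pos [483.5 172.2  50.4] rot [-1.7999e+02 -5.0000e-02  2.4500e+00] F [ 0.2 -0.7 -0. ] w 85.0
shift [-0.4 -1.9  4.4] turn -0.05 q [-0.36  0.59 -0.11  2.06  0.12  0.5  -2.08]
```

View pics/f2.png

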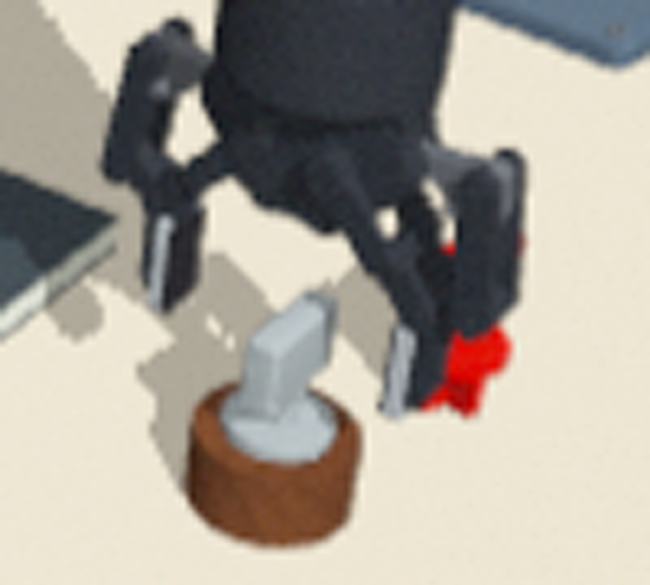

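Request:
step_arm([
  [[0,-1.5,4],0],
  [[0,-1.5,4],0],
  [[0,-1.5,4],0],
  [[0,-1.5,4],0],
  [[0,-1.5,4],0],
], claw=-1, newtons=20)

```text
time_s: 3.45
ee_pos: [483.0, 173.7, 45.7]
ee_rot: [3.142, -0.0, 0.043]
wrist_force: [0.4, 0.3, -0.7]
grip_width: 13.4
```

Request:
step_arm([
  [[0,0,0],0],
  [[0,0,0],0],
  [[0,0,0],0],
])

```text
time_s: 3.75
ee_pos: [483.1, 173.7, 45.7]
ee_rot: [-3.142, -0.0, 0.043]
wrist_force: [0.3, 0.1, 2.4]
grip_width: 13.4
```

Run:
```python
from h import *
go(483,174,46,2.5); print(bot.state()['ft_torque'])
S=snap('scene','s3');u,v=370,235
b=cv2.resize(S['image'][v-45:v+45,u-50:u+50],None,fx=6.5,fy=6.5,interpolation=cv2.INTER_CUBIC); cv2.imwrite('pics/f3.png',np.clip(b*1.3,0,255).astype(np.uint8))
```

```text
t 3.75 pos [483.1 173.7  45.7] rot [-1.80e+02 -1.00e-02  2.47e+00] F [0.3 0.1 2.4] w 13.4
shift [-0.  -0.3 -0.3] turn -0.03 q [-0.37  0.59 -0.1   2.06  0.12  0.49 -2.09]
[-0.0961472   0.06519021  0.0293726 ]
```

View pics/f3.png

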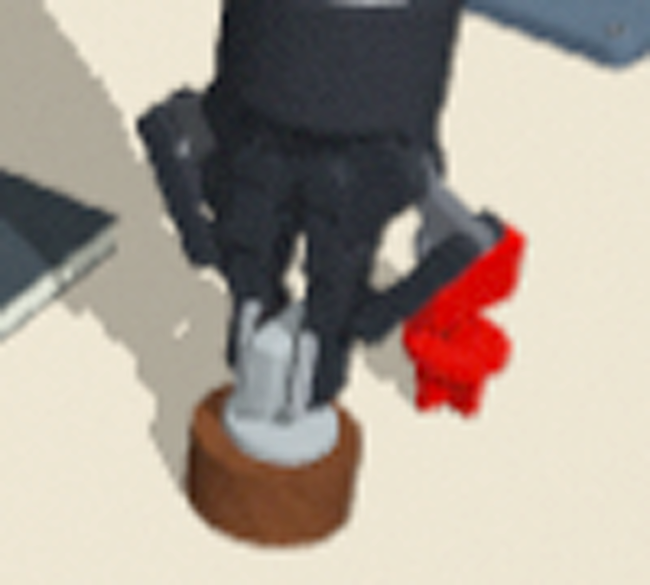

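Request:
step_arm([
  [[0,0,0],0],
  [[0,0,-5],0],
  [[0,0,-15],0],
  [[0,0,-35],0],
  [[0,0,-65],0],
], newtons=70)

```text
time_s: 4.3
ee_pos: [482.1, 173.4, 110.9]
ee_rot: [3.141, 0.002, 0.043]
wrist_force: [0.3, -0.6, -1.3]
grip_width: 13.3
```

Request:
step_arm([
  [[0,0,-35],0],
  [[0,10,-65],0],
  [[0,40,-80],0],
  [[0,75,-80],0],
  [[0,115,-80],0],
])

```text
time_s: 4.8
ee_pos: [488.1, 58.6, 192.1]
ee_rot: [-3.141, -0.002, 0.045]
wrist_force: [1.0, 0.0, -2.1]
grip_width: 13.3
```

Run:
```python
from h import *
go(545,-195,170,-4)
S=snap('scene','s4')
```

```text
t 4.8 pos [488.1  58.6 192.1] rot [-1.7996e+02 -1.3000e-01  2.5800e+00] F [ 1.   0.  -2.1] w 13.3
shift [ 45.4 255.9  22.1] turn 6.58 q [-0.12  0.35 -0.12  1.96  0.06  0.83 -1.8 ]
```

View pics/s4.png

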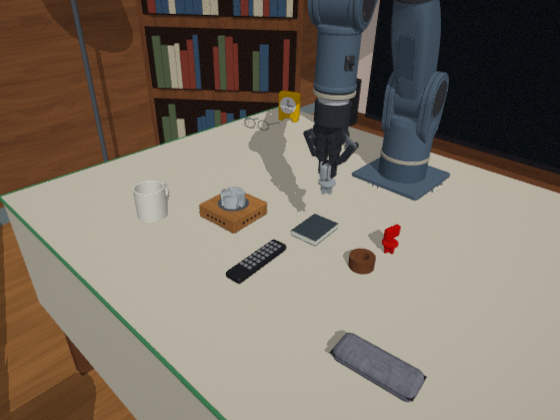

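Request:
step_arm([
  [[8,45,0],2],
  [[16,90,0],4],
  [[25,135,10],6],
  [[35,180,20],8],
  [[42,220,30],9],
])

```text
time_s: 5.35
ee_pos: [539.8, -161.4, 161.1]
ee_rot: [3.141, -0.001, -0.116]
wrist_force: [0.3, 0.7, -0.3]
grip_width: 13.1
```

Run:
```python
from h import *
go(545.5,-195.5,135,-6.5)
```

```text
t 5.35 pos [ 539.8 -161.4  161.1] rot [ 1.7999e+02 -5.0000e-02 -6.6500e+00] F [ 0.3  0.7 -0.3] w 13.1
shift [ 9.7 33.2 26.1] turn -0.15 q [ 0.23  0.48 -0.04  1.83  0.02  0.83 -1.5 ]
```

Request:
step_arm([
  [[4,15,10],0],
  [[9,30,20],0],
  [[10,33,26],0],
  [[10,33,26],0],
  [[10,33,26],0],
])

```text
time_s: 5.85
ee_pos: [545.7, -191.3, 134.9]
ee_rot: [-3.141, 0.0, -0.112]
wrist_force: [0.4, 0.7, -0.5]
grip_width: 13.3
```

Run:
```python
from h import *
go(545.5,-195.5,135,-6.5)
for n,u,v in(('scene',233,195),('top',364,224)):
    S=snap(n,n+'5')
    b=cv2.resize(S['image'][v-32:v+32,u-32:u+32],None,fx=9,fy=9,interpolation=cv2.INTER_CUBIC); b=np.clip(b*1.3,0,255).astype(np.uint8)
    for i in range(0,64,8):
        cv2.putText(b,str(u-32+i),(i*9,10),0,.35,(0,0,255));cv2.putText(b,str(v-32+i),(0,i*9+4),0,.35,(0,0,255))
    cv2.imwrite(f'pics/f5{n}.png',b)
```

```text
t 5.85 pos [ 545.7 -191.3  134.9] rot [-1.7994e+02  1.0000e-02 -6.4200e+00] F [ 0.4  0.7 -0.5] w 13.3
shift [ 0.2  4.2 -0.1] turn 0.08 q [ 0.28  0.53 -0.04  1.82  0.03  0.79 -1.45]
```

View pics/f5scene.png

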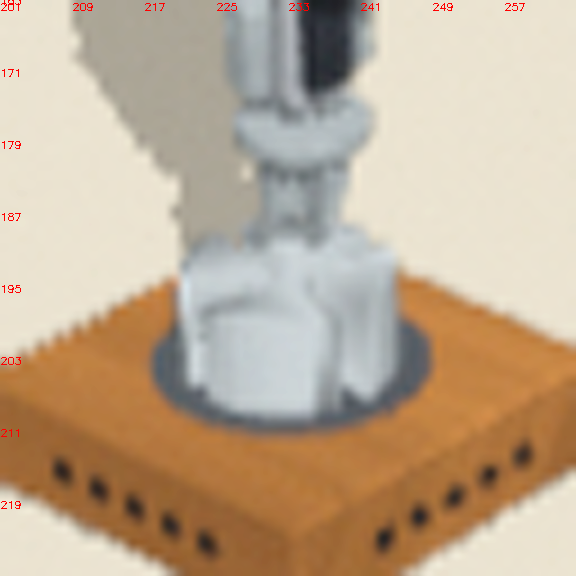

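View pics/f5top.png

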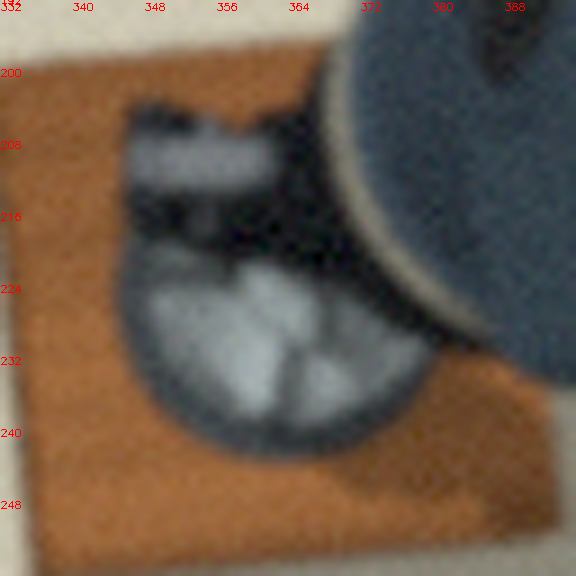

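Request:
step_arm([
  [[0.5,4.2,8],0],
  [[0.5,4.2,14],0],
  [[0.5,4.2,16],0],
  [[0.5,4.2,16],0],
])

```text
time_s: 6.35
ee_pos: [545.3, -197.1, 118.1]
ee_rot: [-3.141, 0.001, -0.114]
wrist_force: [-0.1, -0.6, -0.6]
grip_width: 13.2
```

Run:
```python
from h import *
go(545.5,-195.5,118,-6.5)
for n,u,v in(('scene',233,195),('top',364,224)):
    S=snap(n,n+'6')
    b=cv2.resize(S['image'][v-32:v+32,u-32:u+32],None,fx=9,fy=9,interpolation=cv2.INTER_CUBIC); b=np.clip((b.astype(float)-(90 if n=='scene' else 20))*(1.5 if n=='scene' else 2.2),0,255).astype(np.uint8)
    for i in range(0,64,8):
        cv2.putText(b,str(u-32+i),(i*9,10),0,.35,(0,0,255));cv2.putText(b,str(v-32+i),(0,i*9+4),0,.35,(0,0,255))
    cv2.imwrite(f'pics/f6{n}.png',b)
S=load('scene6')
for z in(42,74,83,108): print(z,np.round(proj(S,[546,-195.5,z]),2))
```

```text
t 6.35 pos [ 545.3 -197.1  118.1] rot [-1.7998e+02  6.0000e-02 -6.5300e+00] F [-0.1 -0.6 -0.6] w 13.2
shift [ 0.  -1.6  0.1] turn -0.03 q [ 0.29  0.56 -0.04  1.83  0.03  0.76 -1.45]
42 [233.37 202.37]
74 [232.96 191.89]
83 [232.84 188.89]
108 [232.51 180.41]
```

View pics/f6scene.png

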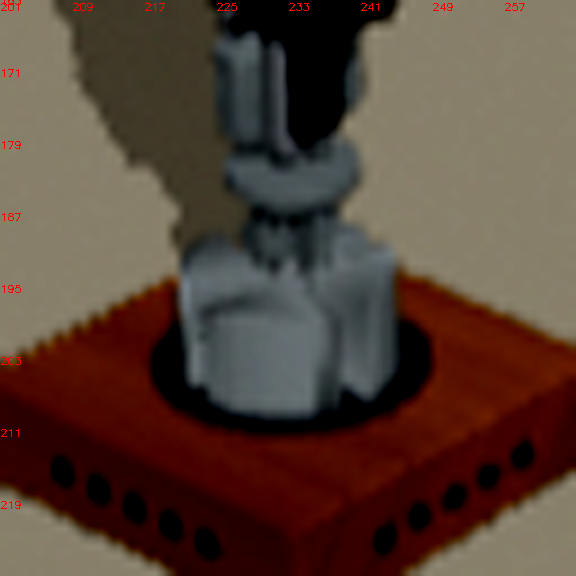

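View pics/f6top.png

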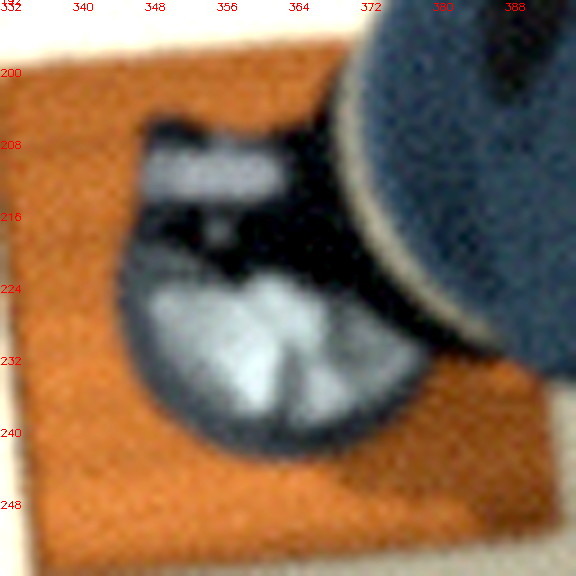

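Request:
step_arm([
  [[0,0,0],0],
  [[0,0,0],0],
])

```text
time_s: 6.65
ee_pos: [545.7, -197.3, 118.8]
ee_rot: [3.142, -0.0, -0.114]
wrist_force: [-0.2, -0.1, -1.3]
grip_width: 13.3
```

Run:
```python
from h import *
go(546.5,-196.5,118,-6.5)
for z in(108,): print(proj(load('scene6'),[545.4,-195.7,z]))
S=load('scene6');T=load('top6')
a=np.radians(-6.5);x=np.array([np.cos(a),np.sin(a),0]);y=np.array([-x[1],x[0],0])
c=np.array([545.4,-195.7,150.4])
for i in(-22,22):
  for j in(-7,7):
    p=proj(T,c+i*x+j*y); print(i,j,np.round([(p[0]-332+.5)*9,(p[1]-192+.5)*9]))
p=[proj(T,[545.4+20*np.cos(t),-195.7+20*np.sin(t),108.4]) for t in np.linspace(0,6.28,9)]
print(np.round([((u-332+.5)*9,(v-192+.5)*9) for u,v in p]).tolist())
```

```text
t 6.65 pos [ 545.7 -197.3  118.8] rot [ 1.80e+02 -2.00e-02 -6.53e+00] F [-0.2 -0.1 -1.3] w 13.3
shift [ 0.7 -0.9  0.8] turn -0.03 q [ 0.29  0.56 -0.04  1.83  0.03  0.76 -1.45]
(np.float64(232.63164643670632), np.float64(180.30562295421097))
-22 -7 [397. 339.]
-22 7 [334. 333.]
22 -7 [410. 142.]
22 7 [347. 136.]
[[328.0, 175.0], [268.0, 201.0], [246.0, 262.0], [273.0, 322.0], [335.0, 347.0], [395.0, 321.0], [418.0, 260.0], [390.0, 199.0], [328.0, 175.0]]
```

Run:
```python
from h import *
S=snap('scene','scene7');T=snap('top','top7')
b=cv2.resize(T['image'][210:246,344:384],None,fx=16,fy=16,interpolation=cv2.INTER_CUBIC)
b=np.clip((b.astype(float)-15)*2.4,0,255).astype(np.uint8)
for (u,v) in [(364,224)]:pass
for i in range(0,40,5): cv2.putText(b,str(344+i),(i*16,10),0,.4,(0,0,255));cv2.putText(b,str(210+i),(0,i*16+4),0,.4,(0,0,255))
cv2.imwrite('pics/f7t.png',b)
b=cv2.resize(S['image'][165:215,208:258],None,fx=12,fy=12,interpolation=cv2.INTER_CUBIC)
b=np.clip((b.astype(float)-100)*1.7,0,255).astype(np.uint8)
for i in range(0,50,5): cv2.putText(b,str(208+i),(i*12,10),0,.4,(0,0,255));cv2.putText(b,str(165+i),(0,i*12+4),0,.4,(0,0,255))
cv2.imwrite('pics/f7s.png',b)
g=S['image'].astype(int)
for v in(181,182,183,186,188,196,198,200,206): print(v,'B-R',(g[v,214:252,0]-g[v,214:252,2]).tolist())
```

```text
181 B-R [-19, -19, -18, -18, -17, -16, -18, -17, -16, -16, -15, -7, 10, 10, 9, 10, 10, 10, 10, 9, 9, 10, 9, 10, 10, 10, 1, -19, -20, -19, -21, -20, -20, -20, -20, -21, -20, -20]
182 B-R [-21, -20, -20, -20, -16, -16, -16, -16, -16, -16, -15, -9, 9, 9, 9, 8, 9, 10, 9, 9, 9, 10, 10, 10, 10, 8, -1, -20, -20, -19, -20, -19, -20, -20, -19, -21, -21, -20]
183 B-R [-20, -21, -20, -20, -19, -16, -17, -15, -17, -17, -16, -15, 4, 10, 9, 10, 9, 10, 10, 9, 10, 10, 9, 10, 9, 6, -11, -20, -20, -20, -19, -21, -20, -21, -20, -20, -20, -20]
186 B-R [-22, -21, -20, -20, -21, -19, -20, -15, -17, -17, -16, -16, -15, -15, -3, 7, 7, 8, 6, 7, 8, 7, 9, 6, -6, -19, -20, -20, -19, -20, -20, -20, -20, -21, -20, -19, -20, -20]
188 B-R [-19, -20, -19, -20, -20, -20, -16, -15, -16, -15, -11, -11, -12, -7, 8, 8, 9, 8, 10, 8, 8, 6, 9, 9, 7, 6, 2, -9, -20, -21, -19, -20, -19, -20, -19, -20, -20, -20]
196 B-R [-35, -60, -98, -93, -95, -92, -30, 10, 8, 9, 8, 9, 7, 7, 7, 9, 8, 9, 9, 9, 9, 7, 9, 8, 8, 8, 8, 8, 9, 8, 0, -54, -100, -97, -98, -96, -95, -90]
198 B-R [-94, -93, -95, -93, -93, -89, -31, 1, 8, 7, 7, 9, 7, 8, 9, 8, 9, 9, 9, 10, 8, 8, 9, 7, 7, 8, 9, 7, 8, 6, 4, -17, -56, -85, -99, -101, -98, -100]
200 B-R [-89, -90, -90, -90, -66, -21, 9, 7, 8, 7, 9, 8, 7, 9, 9, 9, 9, 7, 9, 8, 7, 9, 10, 9, 6, 8, 9, 8, 9, 7, 7, 9, 9, 3, -42, -97, -99, -98]
206 B-R [-93, -95, -94, -89, -58, 1, 7, 8, 8, 10, 8, 8, 8, 8, 8, 8, 9, 8, 10, 9, 8, 9, 8, 7, 8, 10, 9, 9, 9, 7, 9, 9, -1, -48, -100, -99, -99, -98]
```

View pics/f7t.png

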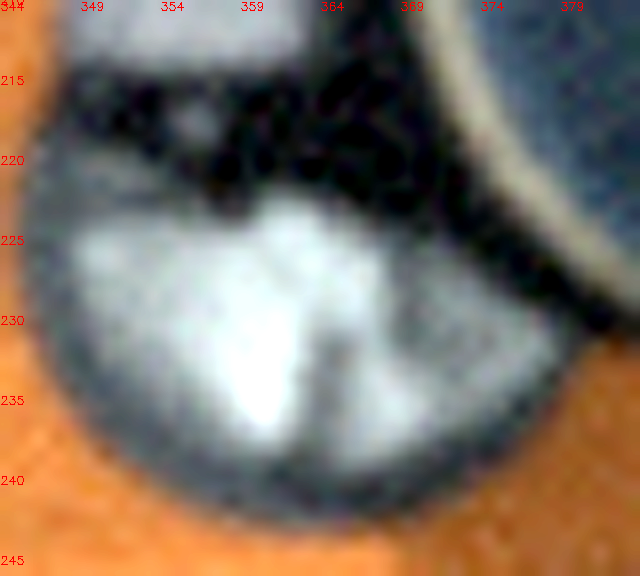

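View pics/f7s.png

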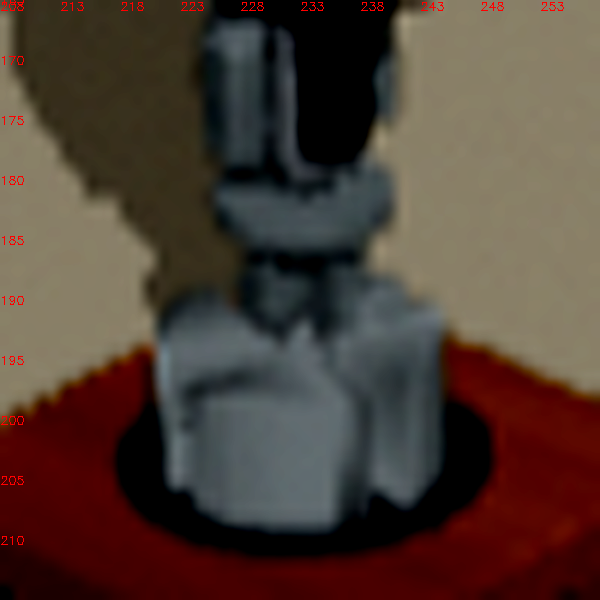

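Request:
step_arm([
  [[1.2,1.5,0],0],
  [[1.2,1.5,2],0],
  [[1.2,1.5,4],0],
  [[1.2,1.5,5],0],
  [[1.2,1.5,6],0],
])

```text
time_s: 7.25
ee_pos: [546.5, -198.9, 112.5]
ee_rot: [-3.141, 0.0, -0.114]
wrist_force: [-0.5, 0.9, 1.0]
grip_width: 13.4
```

Request:
step_arm([
  [[0,0,1],0],
  [[0,0,2],0],
  [[0,0,2],0],
])

```text
time_s: 7.55
ee_pos: [547.1, -198.4, 110.7]
ee_rot: [-3.141, -0.001, -0.114]
wrist_force: [1.6, 1.7, -0.3]
grip_width: 12.8
```

Request:
step_arm([
  [[0,0,1],0],
  [[0,0,2],0],
  [[0,0,2],0],
])

```text
time_s: 7.85
ee_pos: [547.1, -198.4, 108.6]
ee_rot: [-3.141, -0.001, -0.114]
wrist_force: [2.9, 4.1, 0.6]
grip_width: 13.1
```

Run:
```python
from h import *
go(546.7,-199,108,-6.5); print(bot.state()['ft_torque'])
```

```text
t 7.85 pos [ 547.1 -198.4  108.6] rot [-1.7997e+02 -4.0000e-02 -6.5100e+00] F [2.9 4.1 0.6] w 13.1
shift [-0.3  0.6  0.6] turn -0.01 q [ 0.29  0.57 -0.04  1.84  0.03  0.73 -1.45]
[ 1.02684144 -0.63126338 -0.0768495 ]
```

Request:
step_arm([
  [[0.4,-0.8,0],0],
  [[0.4,-0.8,0],0],
  [[0.4,-0.8,1],0],
  [[0.4,-0.8,2],0],
  [[0.4,-0.8,2],0],
])

```text
time_s: 8.35
ee_pos: [547.1, -198.3, 106.5]
ee_rot: [3.142, -0.0, -0.114]
wrist_force: [2.7, 2.5, -0.5]
grip_width: 13.0
```

Run:
```python
from h import *
go(546.7,-199,108,-6.5); print(bot.state()['ft_torque'])
v,u=190,233
S=snap('scene','s8')
b=cv2.resize(S['image'][v-25:v+25,u-25:u+25],None,fx=12,fy=12,interpolation=cv2.INTER_CUBIC)
cv2.imwrite('pics/f8.png',np.clip((b.astype(float)-60)*1.4,0,255).astype(np.uint8))
```

```text
t 8.35 pos [ 547.1 -198.3  106.5] rot [180.    -0.    -6.54] F [ 2.7  2.5 -0.5] w 13.0
shift [-0.3  0.8 -1.5] turn -0.04 q [ 0.29  0.57 -0.04  1.84  0.03  0.73 -1.45]
[ 0.67293913 -0.63595451 -0.07544697]
```

View pics/f8.png

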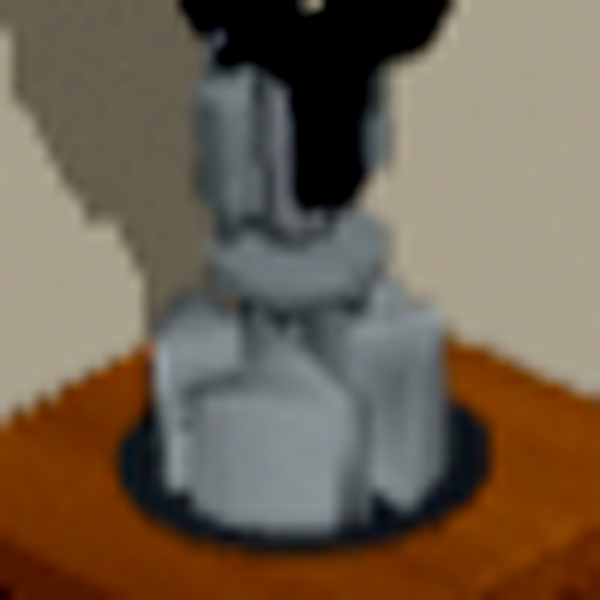

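The stem is in the slots and going down. The remaining side force is small, so I'll ease it off and continue.

Request:
step_arm([
  [[0.6,-0.9,0],0],
  [[0.6,-0.9,1.5],0],
  [[0.6,-0.9,3],0],
  [[0.6,-0.9,4],0],
  [[0.6,-0.9,4],0],
])

```text
time_s: 8.9
ee_pos: [547.4, -197.5, 102.3]
ee_rot: [3.141, 0.001, -0.114]
wrist_force: [-0.9, 0.8, -0.7]
grip_width: 13.0
```

Run:
```python
from h import *
go(546.7,-199,108,-6.5); print(bot.state()['ft_torque'])
```

```text
t 8.9 pos [ 547.4 -197.5  102.3] rot [ 1.7999e+02  4.0000e-02 -6.5400e+00] F [-0.9  0.8 -0.7] w 13.0
shift [-0.5  1.5 -5.7] turn -0.04 q [ 0.29  0.58 -0.04  1.84  0.03  0.72 -1.45]
[-0.015274   -0.02144376  0.02900007]
```

Side forces are gone. I'll go down to the plunger and press.

Request:
step_arm([
  [[0,-0.2,1.5],0],
  [[0,-0.2,3],0],
  [[0,-0.2,4.5],0],
  [[0,-0.2,6],0],
  [[0,-0.2,6],0],
], newtons=100)

```text
time_s: 9.4
ee_pos: [547.8, -197.2, 96.5]
ee_rot: [-3.142, 0.0, -0.114]
wrist_force: [-1.2, 0.2, 0.8]
grip_width: 12.7
```

Request:
step_arm([
  [[0,0,1],0],
  [[0,0,2],0],
  [[0,0,3],0],
  [[0,0,4],0],
  [[0,0,4],0],
])

```text
time_s: 9.9
ee_pos: [547.8, -197.2, 92.7]
ee_rot: [3.142, 0.0, -0.114]
wrist_force: [-1.4, 0.2, 5.0]
grip_width: 12.7
```

Run:
```python
from h import *
go(546.7,-199,90,-6.5); print(bot.state()['ft_torque'])
```

```text
t 9.9 pos [ 547.8 -197.2   92.7] rot [180.     0.    -6.53] F [-1.4  0.2  5. ] w 12.7
shift [-0.9  1.9  2.7] turn -0.03 q [ 0.29  0.59 -0.04  1.85  0.03  0.7  -1.45]
[ 0.20836101  0.45327716 -0.02108728]
```

Request:
step_arm([
  [[-0.2,0,1],0],
  [[-0.2,0,2],0],
  [[-0.2,0,3],0],
  [[-0.2,0,3],0],
])

```text
time_s: 10.3
ee_pos: [547.8, -197.2, 89.9]
ee_rot: [3.142, -0.0, -0.114]
wrist_force: [-1.2, 0.4, 6.1]
grip_width: 12.9
```

Request:
step_arm([
  [[0,0,0.5],0],
  [[0,0,1],0],
  [[0,0,1],0],
  [[0,0,1],0],
])

```text
time_s: 10.7
ee_pos: [547.9, -197.2, 89.8]
ee_rot: [3.141, -0.001, -0.114]
wrist_force: [-4.3, 1.4, 17.5]
grip_width: 12.8
```

Run:
```python
from h import *
go(546.7,-199,88,-6.5); print(bot.state()['ft_torque'])
v,u=190,233
S=snap('scene','s9')
b=cv2.resize(S['image'][v-25:v+25,u-25:u+25],None,fx=12,fy=12,interpolation=cv2.INTER_CUBIC)
cv2.imwrite('pics/f9.png',np.clip((b.astype(float)-60)*1.4,0,255).astype(np.uint8))
```

```text
t 10.7 pos [ 547.9 -197.2   89.8] rot [ 1.7999e+02 -6.0000e-02 -6.5400e+00] F [-4.3  1.4 17.5] w 12.8
shift [-0.9  1.9  1.8] turn -0.04 q [ 0.29  0.6  -0.04  1.85  0.03  0.69 -1.45]
[0.49771538 1.16817123 0.01455607]
```

View pics/f9.png

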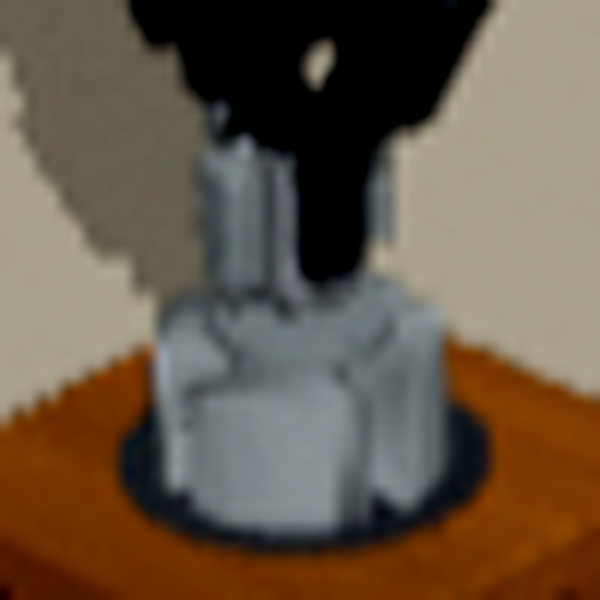

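The hard stop is at z 89.8 (89.7 predicted) and the force has jumped to 17.5 N, with the flange seated on the hub in the picture. I'll ease the small x force and check that it holds.

Request:
step_arm([
  [[-0.4,0,0.3],0],
  [[-0.4,0,0.3],0],
  [[-0.4,0,0.3],0],
  [[-0.4,0,0.3],0],
  [[-0.4,0,0.3],0],
])

```text
time_s: 11.25
ee_pos: [547.8, -197.2, 89.8]
ee_rot: [3.141, -0.002, -0.114]
wrist_force: [-4.4, 2.1, 19.6]
grip_width: 12.5
```

Request:
step_arm([
  [[0,0,0],0],
  [[0,0,0],0],
  [[0,0,0],0],
  [[0,0,0],0],
  [[0,0,0],0],
])

```text
time_s: 11.75
ee_pos: [547.8, -197.2, 89.8]
ee_rot: [3.141, -0.002, -0.114]
wrist_force: [-3.5, 2.6, 18.5]
grip_width: 12.8
```

Run:
```python
from h import *
go(546.7,-199,88,-6.5); S=snap('scene','s10')
```

```text
t 11.75 pos [ 547.8 -197.2   89.8] rot [ 1.7999e+02 -1.1000e-01 -6.5300e+00] F [-3.5  2.6 18.5] w 12.8
shift [-0.9  1.9  1.8] turn -0.03 q [ 0.29  0.6  -0.04  1.85  0.03  0.69 -1.45]
```

View pics/s10.png

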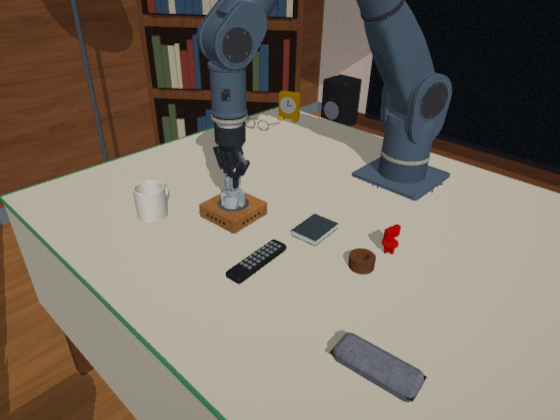

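The key is seated in the hub at (233,200) and the stand at (362,261) is empty. Mug, remote, book, case and the red lookalike are where they began. The hold is steady, so I'm handing in.

```bash
python3 -c "
from plant import bot
print(bot.sign_off())"
```

```text
the job is handed in; nothing more can be done
None
```

I lifted the steel key out of its stand, turned it about 9° to match the slots and slid it into the hub. I handed the job in at about 11.8 s, still gripping the key and pressing it down.

**Last checks:**
- **Seated:** the tool stopped hard at z = 89.8 mm, against 89.7 mm predicted for fully home. The force rose from about 6 N on the spring to a steady 18–19 N, and the picture shows the flange on the hub.
- **Other things:** the last picture shows the mug, remote, book, case and red lookalike where they started.

**What disagreed or could not be checked:**
- **Position:** the two cameras differed by up to 6 mm on the key and about 2 mm on the hub. I corrected the final position by comparing key and hub in the same picture and by easing off side forces of up to about 5 N. About 4 N of side force remained at the end.
- **Plunger and tune:** I had no direct reading of either, so both are inferred from the height and the force.

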